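# Wedge the rocking bit rack tight

## Task

The small plywood bit rack rocks because nothing holds up its front edge. Push the red wedge, lying flat on the bench and thin end first, square under the yellow mark in the middle of that edge until it jams tight and carries the rack's front, without jacking that edge up by more than about 3 mm; then let go. Leave the other things on the bench where they are.

Things in the scene. Friction and masses are not known exactly. Their poses are not given: they have to be found in the camera images.
- stand: The plywood bit rack, 250 mm wide, 160 deep, 185 high. Origin: on the bench straight below the front edge's middle; x level from the front edge to the rear (the way the wedge goes in), y along the edge. The edge is the bottom of a pale skirt strip 18 thick with a 30 wide yellow mark at its middle, repeated on the top board above. Gap under the skirt: 12 to 19, different each time.
- rack_edge (a point): Point on the tipping upper rack, 25 mm above the bench in the middle of its front edge; rises as the wedge lifts it (tipping line 160 mm behind, 45 up). The front weighs about 8 N on a wedge.
- rack_board (a point): Middle of the front edge of the rack's top board, at its underside: 140 mm above the bench and 60 mm out in front of the skirt, so only a tool leaning 25 to 50 degrees (hand away from the rack) can bring the wedge home. Behind the skirt the space is 45 mm high and clear for 85 mm to either side of the middle.
- wedge_mid (a point): The red wedge: 120 mm long (its x), 40 mm wide (its y), flat underneath, top sloping straight from 29 mm high at the thick end (-x, with a black band 18 mm wide) to 5 mm at the thin end (+x), 120 g. This point is on its middle, 8.5 mm above its underside. It slopes 1 in 5 and holds itself by friction once jammed; pushing it then takes some 9 to 19 N and lifts the rack 1 mm per 5 mm.
- wedge: The same wedge: this point is the centre of its underside, same axes.
- wedge_tip (a point): The middle of the wedge's thin end, at its underside (60 mm along +x from wedge_mid).
- packer_mid (a point): Bystander: a flat brown wooden packing block, 110 x 40 x 22 mm, its centre.
- driver_grip (a point): Bystander: a lying screwdriver with orange handle, 170 mm long, a point on its handle.
- glue_mid (a point): Bystander: a yellow glue bottle, 60 mm across, 170 mm high, its centre.
- spray_mid (a point): Bystander: a blue can, 54 mm across, 160 mm high, its centre.
Not all that is in view belongs to the job. Of the things that look like the wedge, the smallest one is meant.

How it is judged:
By the outcome, as a careful person would: the job done as asked, in the order asked, and still so for the second after the job is handed in, with the robot touching nothing.
It also fails if it takes over 51 s, if anything falls off the work surface, if the arm or the gripper's body presses on something with over 40 N, if the wrist force passes 120 N, or if a joint passes its speed limit or range.

## Robot

A 6-joint arm with a two-finger parallel gripper is mounted at the origin on the work surface. World frame = base frame: x ahead of the robot, y to its left, z up, the work surface at z = 0. Lengths are in m, angles in rad, forces in N, time in s.
With the tool pointing down it reaches from about 0.3 to 0.775 m from the base axis. Payload 14.6 kg.
Tool frame: the origin (TCP) lies at the very end of the fingers, on their centre line; the grasp point (between the pads) lies 19 mm behind it; z points along the fingers, y is the line along which they close (so a half turn about z gives the same grasp; the last joint's range is limited). The gripper opens to 94 mm and grips with 3 to 60 N. Pads are 16 mm wide; open, the fingers measure 119 mm over their backs; the gripper's body (75 mm by 177 mm) begins 78 mm behind the grasp point.
Start: joints at [1.114, 0.3, 1.521, -0, 1.321, -0.067], TCP at [0.209, 0.509, 0.205] pointing down, gripper open.
Joint ranges: [-3.03, 3.03], [-0.79, 2.21], [0.23, 2.52], [-1.04, 4.18], [0, 3.07], [-2.55, 2.55]. Speed limits (rad/s): [2.22, 2.22, 2.57, 3.14, 3.14, 3.14].

## Interface

Orientations are given as a unit quaternion [x, y, z, w].
In Python, from bench import robot gives the robot as it stands.
- The arm moves only by the tool move_arm, never from a script. Its argument "deltas" is one flat list of numbers, 7 for each row, row after row: the shift along the world's x, y, z in units of 300 mm (1.0 is 300 mm), then the turn, a rotation vector about the world's x, y, z in units of pi rad (1.0 is pi rad), then the closure, from -1 (fully open) to 1 (shut), so that 0 is half open. In form: [x, y, z, wx, wy, wz, jaw, x, y, z, wx, wy, wz, jaw, ...]. A call has 1 to 20 rows; each row is the pose to reach, as a shift and turn from the pose commanded when the call began, turning the shorter way round; what a row does not reach only later rows make up. A row lasts 1/12 s, in which the tool goes at most 41.7 mm and 7.16 degrees, less where a joint would pass 70% of its speed; a pose out of reach is approached as far as the arm can. A call with a number of a shift or a turn outside -1 to 1 is refused whole. A call with a gripper value outside its range is refused whole. The fingers move at their own pace and stop on an object; the grip force is fixed at half the most. Time passes only in rows, so rows that repeat a pose let the fingers close. It gives the time, the measured TCP pose, the force, the opening and the grip force at its end, in the units of the state.
- robot.get_state(): the state, without advancing time (a new reading comes with each control period).
- robot.get_image(name): name is "scene" or "top" or "wrist"; returns a dict with "pixels" (480x640x3 uint8, blue, green, red), "z_map" (480x640 float32, m along the optical axis (not along the pixel's ray), 0 where there is no reading), "camera_matrix" (3x3 intrinsics, pixels), "R" (3x3) and "t" (3): a world point X has camera coordinates R X + t. Camera axes: x right, y down, z forward; pixel columns grow to the right and rows downward; lengths in m; the calibration is good to about 2 mm. A picture is of the moment at which its call begins.
- robot.hand_in(): hands the job in; it is judged then, once.
The state is a dict: "time": time; "joint_positions": joint angles; "joint_vel": joint speeds; "joint_efforts": joint torques, N m; "eef_pos": TCP position; "tool_rot": TCP orientation; "contact_force": force on the tool from outside, world axes, zero at the start; "wrist_torque": the same for the moment, N m; "opening": opening from 0.0 (shut) to 1.0 (fully open); "gripper_force": force on a finger pad.
Only numpy, scipy, OpenCV 4.12 (cv2) and the standard library are available. Lean on these libraries where they do the work, as an engineer would, in place of code of your own. Each camera call takes 0.05 s, during which the arm holds its last target. There are 200 camera calls.

## Working session

There is one attempt and no reset: what is moved stays moved. The work goes in short steps, Python scripts to look and compute and a tool call to move; the robot and the scene stay as the last step left them, time stands still between calls to the robot, and variables do not carry over. Pictures are saved under pics/ and viewed, at most 10 in all, crops included, and the job is handed in when it is done.

Besides the shell and the picture viewer there is one more tool, called after "Request:" by a JSON object that holds its "op" and its "data". move_arm: Moves the arm, as the interface text tells. Shifts and turns lie within -1 to 1; 1 stands for 300 mm of shift or pi rad of turn. Its arguments: {"type":"object","properties":{"deltas":{"type":"array"}},"required":["deltas"]}

```bash
mkdir -p pics; ls; cat > h.py <<'E'
import numpy as np, cv2
from bench import robot
def pts(im):
    z=im["z_map"]; K=im["camera_matrix"]; v,u=np.mgrid[:480,:640]
    c=np.stack([(u-K[0,2])/K[0,0]*z,(v-K[1,2])/K[1,1]*z,z],-1)
    return (c-im["t"])@im["R"]
def proj(im,X):
    c=im["R"]@np.array(X)+im["t"]; p=im["camera_matrix"]@c; return p[:2]/p[2]
E
python3 - <<'E'
from h import *
s=robot.get_state(); print(s)
for n in ("scene","top"):
    im=robot.get_image(n); np.savez(f"{n}0.npz",**im); cv2.imwrite(f"pics/{n}0.png",im["pixels"]); print(n, -np.array(im["R"]).T@im["t"])
E
```

```text
pics
{'time': 0.0, 'joint_positions': array([ 1.11439774e+00,  3.00506835e-01,  1.52153972e+00,  8.44116595e-06,
        1.32068359e+00, -6.66036999e-02]), 'joint_vel': array([-0.00038501,  0.00119203,  0.00109698, -0.00041638,  0.00115922,
       -0.00115128]), 'joint_efforts': array([ 7.18386782e-04, -5.31809235e+01, -3.52739024e+01,  7.09018763e-02,
        2.43633776e-02, -1.20955106e-04]), 'eef_pos': array([0.20889503, 0.5085243 , 0.20488422]), 'tool_rot': array([ 1.93666915e-01,  9.81067175e-01, -5.48353942e-04, -1.50988281e-04]), 'contact_force': array([-0.72774702, -0.64713152, -0.30109201]), 'wrist_torque': array([ 0.01100279, -0.02830751,  0.02026627]), 'gripper_force': 0.0, 'opening': 0.9966625700268668}
scene [ 1.10516382 -0.36900707  1.12907697]
top [ 0.41902509 -0.10945104  1.09394015]
```

View pics/scene0.png

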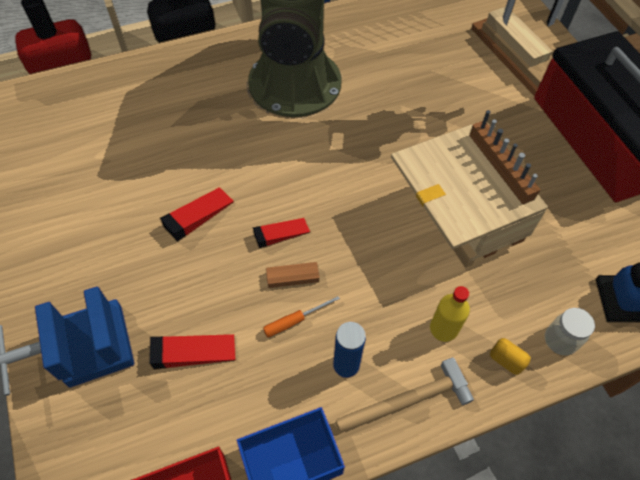

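View pics/top0.png

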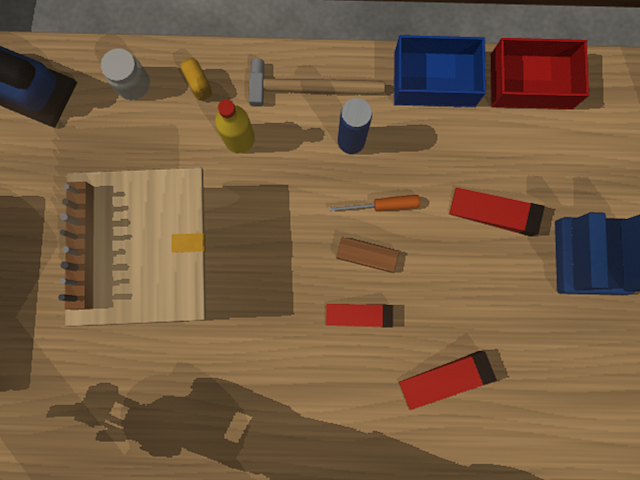

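The scene and top pictures show three red wedges. In the top view they are at (495,211), (358,315) and (448,380); in the scene view at (195,350), (281,232) and (198,212). The one at top (358,315) looks smallest. The rack is at top (135,245), with its yellow mark at (188,243). Next I'll measure all of these and enlarge the candidate.

```bash
python3 - <<'E'
from h import *
im=dict(np.load("top0.npz")); P=pts(im); px=im["pixels"]; hsv=cv2.cvtColor(px,cv2.COLOR_BGR2HSV)
H,S,V=cv2.split(hsv)
red=(((H<5)|(H>174))&(S>170)&(V>60)).astype(np.uint8)
for c in cv2.findContours(red,cv2.RETR_EXTERNAL,cv2.CHAIN_APPROX_NONE)[0]:
    if cv2.contourArea(c)<300: continue
    m=np.zeros_like(red); cv2.drawContours(m,[c],-1,1,-1); q=P[(m>0)]
    xy=(q[:,:2]*1000).astype(np.float32); r=cv2.minAreaRect(xy)
    print("red",cv2.minAreaRect(c)[0],np.round(r[0]),np.round(r[1]),round(r[2],1),"z",np.percentile(q[:,2],[2,50,98]).round(4))
# rack: points above 0.1
def rect(m,n):
    q=P[m]; r=cv2.minAreaRect((q[:,:2]*1000).astype(np.float32)); print(n,np.round(r[0],1),np.round(r[1],1),round(r[2],2),"z",np.percentile(q[:,2],[2,50,98]).round(4)); return cv2.boxPoints(r)
v,u=np.mgrid[:480,:640]
z=P[...,2]
print(rect((z>.13)&(z<.165)&(u>95)&(u<230)&(v>150)&(v<340),"board"))
y=(H>18)&(H<28)&(S>190)&(V>120)&(u>160)&(u<215)&(v>220)&(v<265)
print(rect(y,"mark"), P[y].mean(0))
for n,b in dict(packer=(330,405,230,275),driver=(325,425,190,215),glue=(210,260,95,155),can=(330,375,95,155)).items():
    m=(u>b[0])&(u<b[1])&(v>b[2])&(v<b[3])&(z>.008); rect(m,n)
cv2.imwrite("pics/c1.png",cv2.resize(px[270:420,310:510],None,fx=4,fy=4,interpolation=cv2.INTER_CUBIC))
E
```

```text
red (440.63494873046875, 382.3878479003906) [ 331. -250.] [310. 116.] 78.6 z [0.0053 0.0197 0.0338]
red (354.20367431640625, 314.77886962890625) [ 433. -168.] [118.  39.] 89.4 z [0.0031 0.0146 0.0262]
red (489.6235046386719, 209.69412231445312) [ 570. -286.] [125. 448.] 24.9 z [0.0052 0.0197 0.0341]
red (540.603515625, 73.04891967773438) [ 906. -530.] [ 195. 1287.] 50.7 z [0.0006 0.0235 0.071 ]
board [536.4 164.9] [250.6 174.8] 3.96 z [0.1494 0.1532 0.1566]
[[405.3463  243.40794]
 [417.4109   69.05898]
 [667.4158   86.35875]
 [655.3512  260.7077 ]]
mark [495.8   5.4] [272.6  45.1] 65.64 z [0.1505 0.1539 0.1576]
[[ 419.0251   -109.451035]
 [ 460.08893  -128.04117 ]
 [ 572.5004    120.265   ]
 [ 531.4366    138.85513 ]] [0.54063116 0.10439666 0.1557839 ]
packer [ 485.  -183.1] [110.  164.4] 75.63 z [0.0139 0.0209 0.0256]
driver [ 573.4 -159.8] [123.4 300.3] 49.6 z [0.0105 0.0211 0.0283]
glue [621.1  -6.2] [445.3  87.9] 15.9 z [0.0128 0.1093 0.1713]
can [ 607.  -127.5] [ 53.5 373.8] 76.38 z [0.0152 0.1495 0.1621]
```

View pics/c1.png

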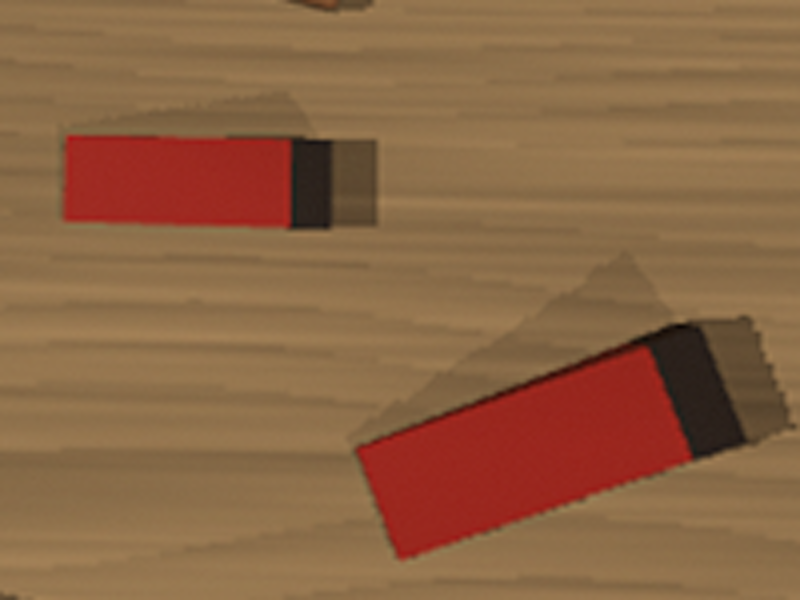

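The enlarged crop confirms it: the small wedge's red part is about 57 px long and its band about 10 px, so 120 mm overall. Its thin end points left, towards the rack. The neighbour is about 1.5 times larger. Now I'll get precise corners by casting rays.

```bash
cat >> h.py <<'E'
def cast(im,uv,h):
    d=np.linalg.inv(im["camera_matrix"])@np.array([uv[0],uv[1],1.]); d=im["R"].T@d; o=-im["R"].T@im["t"]
    return o+d*(h-o[2])/d[2]
E
python3 - <<'E'
from h import *
im=dict(np.load("top0.npz")); P=pts(im); px=im["pixels"]; ok=im["z_map"]>0
H,S,V=cv2.split(cv2.cvtColor(px,cv2.COLOR_BGR2HSV)); v,u=np.mgrid[:480,:640]; z=P[...,2]
red=(((H<5)|(H>174))&(S>170)&(V>60)).astype(np.uint8)
for c in cv2.findContours(red,cv2.RETR_EXTERNAL,cv2.CHAIN_APPROX_NONE)[0]:
    if cv2.contourArea(c)<300 or c[0,0,1]<100: continue
    b=cv2.boxPoints(cv2.minAreaRect(c)); print("red px",b.round(1).tolist())
    b=b[np.argsort(b[:,0])]; s=1 if cv2.contourArea(c)<1500 else 1.5
    t=[cast(im,p,.005*s) for p in b[:2]]; k=[cast(im,p,.0254*s) for p in b[2:]]
    tm=np.mean(t,0);km=np.mean(k,0); d=(tm-km)[:2]; print(" area",cv2.contourArea(c)," thin",tm.round(4)," band",km.round(4)," len",np.linalg.norm(d).round(4)," wid",np.linalg.norm(t[0]-t[1]).round(4)," yaw",np.degrees(np.arctan2(d[1],d[0])).round(2)," mid",(tm[:2]-d/np.linalg.norm(d)*.06).round(4))
y=(H>15)&(H<28)&(S>190)&(V>120)&(u>160)&(u<215)&(v>220)&(v<265)&ok
q=P[y]; print("mark px",u[y].min(),u[y].max(),v[y].min(),v[y].max(),cv2.minAreaRect((q[:,:2]*1000).astype(np.float32)),np.median(q[:,2]))
e=[]
m=ok&(z>.13)&(z<.17)&(u>100)&(u<230)&(v>150)&(v<340)
for r in range(175,318,4):
    uu=u[r][m[r]]; e.append(cast(im,(uu.max()+.5,r),.152)[:2])
e=np.array(e); f=np.polyfit(e[:,0],e[:,1],1); print("front edge slope deg",np.degrees(np.arctan(f[0])),"y at .5424",np.polyval(f,.5424), "res",np.std(e[:,1]-np.polyval(f,e[:,0])), "x range",[cast(im,(190,r),.152)[0] for r in (v[:,180:200][m[:,180:200]].min(),v[:,180:200][m[:,180:200]].max())])
for n,b in dict(packer=(330,405,230,275),driver=(325,425,190,215),glue=(210,260,95,155),can=(330,375,95,155)).items():
    mm=(u>b[0])&(u<b[1])&(v>b[2])&(v<b[3])&(z>.008)&ok; print(n,[np.round(a,0) for a in cv2.minAreaRect((P[mm][:,:2]*1000).astype(np.float32))],P[mm][:,2].max())
    bx=P[mm]; print("   ",bx.min(0).round(3),bx.max(0).round(3))
E
```

```text
red px [[398.5, 380.5], [472.5, 354.70001220703125], [482.79998779296875, 384.29998779296875], [408.79998779296875, 410.0]]
 area 2279.5  thin [ 0.2897 -0.2691  0.0075]  band [ 0.3407 -0.3958  0.0381]  len 0.1365  wid 0.0551  yaw 111.91  mid [ 0.3121 -0.3248]
red px [[325.79998779296875, 324.5], [326.3999938964844, 303.29998779296875], [382.6000061035156, 305.0], [382.0, 326.20001220703125]]
 area 1116.0  thin [ 0.4328 -0.1257  0.005 ]  band [ 0.4318 -0.2274  0.0254]  len 0.1017  wid 0.0389  yaw 89.4  mid [ 0.4322 -0.1857]
red px [[448.6000061035156, 216.1999969482422], [455.20001220703125, 186.39999389648438], [530.5999755859375, 203.10000610351562], [524.0, 233.0]]
 area 2132.0  thin [ 0.6498 -0.3595  0.0075]  band [ 0.6153 -0.4907  0.0381]  len 0.1357  wid 0.0594  yaw 75.24  mid [ 0.6345 -0.4175]
mark px 172 201 234 251 ((540.7904052734375, 104.64866638183594), (28.20709228515625, 48.0849723815918), 2.7455921173095703) 0.15391603128878378
front edge slope deg 3.7503882529345813 y at .5424 0.07729447078181118 res 0.0006491541262879924 x range [np.float64(0.6648806787510917), np.float64(0.4165143178912097)]
packer [array([ 543., -198.]), array([110.,  41.]), np.float64(77.0)] 0.027926276308113646
    [ 0.512 -0.254  0.008] [ 0.575 -0.142  0.028]
driver [array([ 638., -211.]), array([ 26., 170.]), np.float64(7.0)] 0.029778484974182087
    [ 0.627 -0.295  0.008] [ 0.659 -0.127  0.03 ]
glue [array([790.,  46.]), array([ 58., 114.]), np.float64(82.0)] 0.17310320809095547
    [0.733 0.01  0.008] [0.842 0.078 0.173]
can [array([ 763., -165.]), array([53., 52.]), np.float64(25.0)] 0.1640959293278784
    [ 0.737 -0.192  0.008] [ 0.789 -0.139  0.164]
```

The corners are consistent with the given sizes: the wedge measures 102 x 39 mm in red, its mid is at (0.432, -0.185) and its yaw is 89.4°. The rack's edge middle is at about (0.538, 0.137), with the insertion yaw about 93.85°. Next I'll work out the approach pose: lean 42° and fingers across the wedge's width.

```bash
cat >> h.py <<'E'
from scipy.spatial.transform import Rotation as Ro
def tool(yaw,L):
    a,b=np.radians([yaw,L]); d=np.array([np.cos(a),np.sin(a),0]); z=np.sin(b)*d-np.array([0,0,np.cos(b)])
    y=np.array([np.sin(a),-np.cos(a),0]); return Ro.from_matrix(np.stack([np.cross(y,z),y,z],1))
def delta(p,R,s=None):
    s=s or robot.get_state(); w=(R*Ro.from_quat(s["tool_rot"]).inv()).as_rotvec()
    return np.r_[(np.array(p)-s["eef_pos"])/.3, w/np.pi].round(4)
E
python3 - <<'E'
from h import *
R=tool(89.4,42); z=R.as_matrix()[:,2]; g=np.array([.4318,-.2232,.010])
s=robot.get_state(); print(z, delta(g-.13*z,R,s), delta([.30,.15,.32],Ro.from_quat(s["tool_rot"]),s))
E
```

```text
[ 0.00700699  0.66909392 -0.74314483] [ 0.7399 -2.7291 -0.3279  0.2062  0.1363 -0.3614] [ 0.3036 -1.1951  0.3834  0.      0.      0.    ]
```

Request:
{"op": "move_arm", "data": {"deltas": [0.15, -0.4, 0.38, 0, 0, -0.1, -0.5, 0.15, -0.4, 0.38, 0, 0, -0.1, -0.5, 0.15, -0.4, 0.38, 0, 0, -0.1, -0.5, 0.3, -1, 0.38, 0, 0, -0.3, -0.5, 0.3, -1, 0.38, 0, 0, -0.3, -0.5, 0.3, -1, 0.38, 0, 0, -0.3, -0.5, 0.3, -1, 0.38, 0, 0, -0.3, -0.5, 0.3, -1, 0.38, 0, 0, -0.3, -0.5, 0.3, -1, 0.38, 0, 0, -0.3, -0.5, 0.3, -1, 0.38, 0, 0, -0.3, -0.5, 0.3, -1, 0.38, 0, 0, -0.3, -0.5]}}

```text
time: 1.02
eef_pos: [0.2991, 0.2084, 0.3195]
tool_rot: [0.619, 0.786, 0.0, -0.0]
contact_force: [0.1, 0.1, 0.2]
opening: 0.751
gripper_force: 0.0
```

Request:
{"op": "move_arm", "data": {"deltas": [0.3, -1, 0, 0, 0, 0, -0.5, 0.3, -1, 0, 0, 0, 0, -0.5, 0.3, -1, 0, 0, 0, 0, -0.5, 0.3, -1, 0, 0, 0, 0, -0.5, 0.3, -1, 0, 0, 0, 0, -0.5, 0.3, -1, 0, 0, 0, 0, -0.5, 0.3, -1, 0, 0, 0, 0, -0.5, 0.3, -1, 0, 0, 0, 0, -0.5, 0.3, -1, 0, 0, 0, 0, -0.5, 0.3, -1, 0, 0, 0, 0, -0.5]}}

```text
time: 1.85
eef_pos: [0.3894, -0.091, 0.3186]
tool_rot: [0.618, 0.786, -0.0, -0.001]
contact_force: [-0.0, 0.8, -0.4]
opening: 0.748
gripper_force: 0.0
```

```bash
python3 - <<'E'
from h import *
R=tool(89.4,42); z=R.as_matrix()[:,2]; g=np.array([.4318,-.2232,.010])
s=robot.get_state(); print(s["time"],s["eef_pos"],s["contact_force"],s["opening"],s["joint_positions"].round(2), delta(g-.13*z,R,s))
E
```

```text
1.85 [ 0.38941766 -0.09096638  0.3186437 ] [-0.03324992  0.77484692 -0.44468125] 0.7476868337300627 [-0.32 -0.11  1.71  0.    1.54 -0.56] [ 0.1382 -0.7307 -0.7068  0.2321  0.0261 -0.0758]
```

Request:
{"op": "move_arm", "data": {"deltas": [0.1382, -0.73, -0.3, 0.2321, 0.0261, -0.0758, -0.5, 0.1382, -0.73, -0.3, 0.2321, 0.0261, -0.0758, -0.5, 0.1382, -0.73, -0.3, 0.2321, 0.0261, -0.0758, -0.5, 0.1382, -0.73, -0.3, 0.2321, 0.0261, -0.0758, -0.5, 0.1382, -0.73, -0.3, 0.2321, 0.0261, -0.0758, -0.5, 0.1382, -0.73, -0.3, 0.2321, 0.0261, -0.0758, -0.5, 0.1382, -0.73, -0.3, 0.2321, 0.0261, -0.0758, -0.5, 0.1382, -0.73, -0.3, 0.2321, 0.0261, -0.0758, -0.5, 0.1382, -0.73, -0.7068, 0.2321, 0.0261, -0.0758, -0.5, 0.1382, -0.73, -0.7068, 0.2321, 0.0261, -0.0758, -0.5, 0.1382, -0.73, -0.7068, 0.2321, 0.0261, -0.0758, -0.5, 0.1382, -0.73, -0.7068, 0.2321, 0.0261, -0.0758, -0.5, 0.1382, -0.73, -0.7068, 0.2321, 0.0261, -0.0758, -0.5, 0.1382, -0.73, -0.7068, 0.2321, 0.0261, -0.0758, -0.5]}}

```text
time: 3.02
eef_pos: [0.4319, -0.31, 0.1112]
tool_rot: [0.663, 0.658, 0.254, -0.249]
contact_force: [-0.1, -0.4, 1.0]
opening: 0.751
gripper_force: 0.0
```

```bash
python3 - <<'E'
from h import *
R=tool(89.4,42); z=R.as_matrix()[:,2]; g=np.array([.4318,-.2232,.010])
im=robot.get_image("wrist"); np.savez("w1.npz",**im); cv2.imwrite("pics/w1.png",im["pixels"])
s=robot.get_state(); print(s["time"],s["eef_pos"],s["joint_positions"].round(2), delta(g-.13*z,R,s), delta(g,R,s))
print("expected px: tip",proj(im,[.4328,-.1252,0]),"skirt",proj(im,[.538,.137,.015]))
E
```

```text
3.0667 [ 0.43184746 -0.31041813  0.11114625] [-0.91  0.68  1.35  0.43  1.7  -0.98] [-0.0032  0.0008 -0.0151  0.0019  0.0015 -0.0003] [-2.000e-04  2.907e-01 -3.372e-01  1.900e-03  1.500e-03 -3.000e-04]
expected px: tip [313.98112681 135.63052814] skirt [407.30741718 -64.17877822]
```

View pics/w1.png

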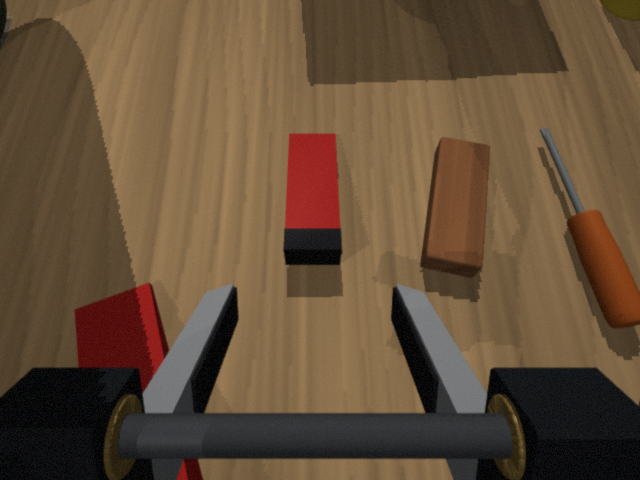

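The wrist view shows the red wedge with its thin end at (313,134), against (314,136) expected. It lies centred between the fingertips at (237,290) and (393,290), and the path is clear. I'll move down along the tool axis.

Request:
{"op": "move_arm", "data": {"deltas": [0.1, -0.0, -0.11, 0.0019, 0.0015, -0.0003, -0.5, 0, 0.15, -0.17, 0.0019, 0.0015, -0.0003, -0.5, 0, 0.22, -0.255, 0.0019, 0.0015, -0.0003, -0.5, 0, 0.26, -0.3, 0.0019, 0.0015, -0.0003, -0.5, 0, 0.28, -0.32, 0.0019, 0.0015, -0.0003, -0.5, 0, 0.29, -0.335, 0.0019, 0.0015, -0.0003, -0.5, 0, 0.29, -0.335, 0.0019, 0.0015, -0.0003, -0.5, 0, 0.29, -0.335, 0.0019, 0.0015, -0.0003, -0.5]}}

```text
time: 3.73
eef_pos: [0.4314, -0.2247, 0.0086]
tool_rot: [0.664, 0.656, 0.255, -0.253]
contact_force: [-0.5, -0.1, 0.1]
opening: 0.751
gripper_force: 0.0
```

Request:
{"op": "move_arm", "data": {"deltas": [0, 0, 0, 0, 0, 0, 0.5, 0, 0, 0, 0, 0, 0, 0.5, 0, 0, 0, 0, 0, 0, 0.5, 0, 0, 0, 0, 0, 0, 0.5, 0, 0, 0, 0, 0, 0, 0.5, 0, 0, 0, 0, 0, 0, 0.5, 0, 0, 0, 0, 0, 0, 0.5, 0, 0, 0, 0, 0, 0, 0.5]}}

```text
time: 4.4
eef_pos: [0.4305, -0.2235, 0.007]
tool_rot: [0.664, 0.655, 0.255, -0.254]
contact_force: [-0.6, -1.9, 2.6]
opening: 0.423
gripper_force: 30.0
```

```bash
python3 - <<'E'
from h import *
im=robot.get_image("wrist"); np.savez("w2.npz",**im)
H,S,V=cv2.split(cv2.cvtColor(im["pixels"],cv2.COLOR_BGR2HSV)); red=(((H<5)|(H>174))&(S>170)&(V>60)).astype(np.uint8); red[:,:230]=0
c=max(cv2.findContours(red,cv2.RETR_EXTERNAL,cv2.CHAIN_APPROX_NONE)[0],key=cv2.contourArea)
p=c[:,0]; t=p[p[:,1]<p[:,1].min()+2]; a=cast(im,(t[:,0].min(),t[:,1].mean()),.005); b=cast(im,(t[:,0].max()+1,t[:,1].mean()),.005)
print("thin end corners",a,b,"tip mid",(a+b)/2,np.linalg.norm(b-a))
s=robot.get_state(); print(s["time"],s["eef_pos"],s["opening"]*94,s["gripper_force"],s["contact_force"])
E
```

```text
thin end corners [ 0.41154384 -0.12667725  0.005     ] [ 0.45117272 -0.12725508  0.005     ] tip mid [ 0.43135828 -0.12696617  0.005     ] 0.039633095648063416
4.45 [ 0.43053499 -0.22343749  0.00703839] 39.830970791388786 29.967879876494408 [-0.02239148 -2.38689177  3.04752452]
```

```bash
cat >> h.py <<'E'
def tinfo(s):
    M=Ro.from_quat(s["tool_rot"]).as_matrix(); z=M[:,2]; y=M[:,1]
    return "yaw %.2f lean %.2f ylat yaw %.2f roll %.2f"%(np.degrees(np.arctan2(z[1],z[0])),np.degrees(np.arccos(-z[2])),np.degrees(np.arctan2(y[1],y[0]))+90,np.degrees(np.arcsin(y[2])))
E
python3 - <<'E'
from h import *
s=robot.get_state(); print(tinfo(s), delta([.547,.0102,.06],tool(93.85,42),s))
E
```

```text
yaw 89.50 lean 42.26 ylat yaw 89.29 roll -0.19 [ 0.3882  0.7788  0.1765 -0.0014 -0.0011  0.0253]
```

Request:
{"op": "move_arm", "data": {"deltas": [0, 0, 0.08, 0, 0, 0, 0.5, 0, 0, 0.18, 0, 0, 0, 0.5, 0, 0, 0.18, 0, 0, 0, 0.5, 0, 0, 0.18, 0, 0, 0, 0.5]}}

```text
time: 4.78
eef_pos: [0.4308, -0.2236, 0.0616]
tool_rot: [0.664, 0.655, 0.255, -0.253]
contact_force: [0.3, 0.1, -1.8]
opening: 0.424
gripper_force: 30.0
```

Request:
{"op": "move_arm", "data": {"deltas": [0.05, 0.1, 0, 0, 0, 0.004, 0.5, 0.1, 0.2, 0, 0, 0, 0.008, 0.5, 0.15, 0.3, 0, 0, 0, 0.012, 0.5, 0.2, 0.4, 0, 0, 0, 0.016, 0.5, 0.25, 0.5, 0, 0, 0, 0.02, 0.5, 0.3, 0.6, 0, 0, 0, 0.022, 0.5, 0.35, 0.7, 0, 0, 0, 0.0247, 0.5, 0.387, 0.75, 0, 0, 0, 0.0247, 0.5, 0.387, 0.779, 0, 0, 0, 0.0247, 0.5, 0.387, 0.779, 0, 0, 0, 0.0247, 0.5, 0.387, 0.779, -0.1, 0, 0, 0.0247, 0.5, 0.387, 0.779, -0.15, 0, 0, 0.0247, 0.5, 0.387, 0.779, -0.15, 0, 0, 0.0247, 0.5, 0.387, 0.779, -0.15, 0, 0, 0.0247, 0.5]}}

```text
time: 5.95
eef_pos: [0.5458, 0.0096, 0.0154]
tool_rot: [0.639, 0.68, 0.245, -0.265]
contact_force: [-0.3, -1.0, -1.3]
opening: 0.427
gripper_force: 30.0
```

```bash
python3 - <<'E'
from h import *
for n in("wrist","top"):
    im=robot.get_image(n); np.savez(n+"3.npz",**im); cv2.imwrite(f"pics/{n}3.png",im["pixels"])
s=robot.get_state(); print(s["time"],s["eef_pos"],s["opening"]*94,s["contact_force"],tinfo(s),s["joint_positions"].round(2))
im=dict(np.load("wrist3.npz")); print("tip exp",proj(im,np.array([.5384,.1374,.005])-.03*np.array([-.067,.998,0])),"origin low skirt",proj(im,[.5384,.1374,.016]),"board",proj(im,[.5424,.0775,.14]))
E
```

```text
6.05 [0.54676253 0.00962777 0.01671388] 39.8541694919328 [-0.65272803 -0.43333479 -2.45490021] yaw 93.86 lean 42.26 ylat yaw 93.69 roll -0.16 [-0.36  0.71  1.59  0.69  1.29 -0.78]
tip exp [317.61906057 145.45667901] origin low skirt [317.33894382  92.21379139] board [319.0622006  -87.43262488]
```

View pics/wrist3.png

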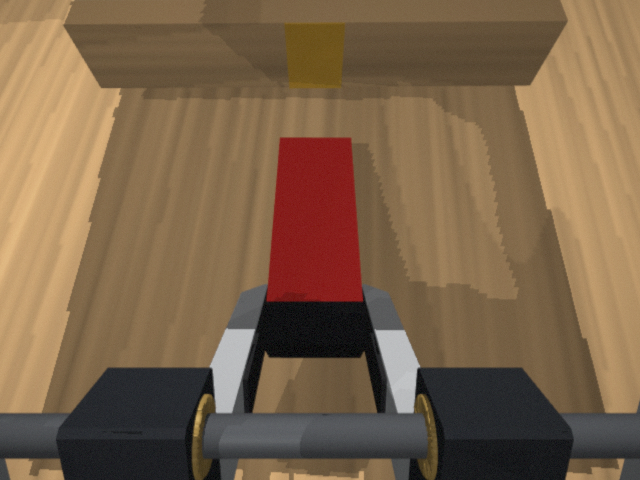

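The wrist view shows the skirt's lower edge at row 87, its yellow mark spanning columns 288–342, and the wedge tip spanning 279–352 at row 138. So it is nearly centred. I'll measure the edge line and mark from the depth.

```bash
python3 - <<'E'
from h import *
im=dict(np.load("wrist3.npz")); P=pts(im); ok=im["z_map"]>0
H,S,V=cv2.split(cv2.cvtColor(im["pixels"],cv2.COLOR_BGR2HSV)); v,u=np.mgrid[:480,:640]
L=[]
for c in range(115,520,5):
    col=P[30:130,c]; k=ok[30:130,c]; d=np.diff(P[30:130,c,1]) 
    # bottom of skirt: last row with z>9mm before bench
    r=np.where(k&(col[:,2]>.010)&(col[:,1]>.115))[0]
    if len(r): L.append(np.r_[c,30+r.max(),col[r.max()-2]])
L=np.array(L); L=L[(L[:,0]<270)|(L[:,0]>360)]
f=np.polyfit(L[:,2],L[:,3],1); print("edge slope deg",np.degrees(np.arctan(f[0])),"z bottom",np.median(L[:,4]),"y at .5384",np.polyval(f,.5384),"res",np.std(L[:,3]-np.polyval(f,L[:,2])), "rows",np.median(L[:,1]))
m=(H>18)&(H<30)&(S>190)&(v<100)&(v>20)&(u>270)&(u<360)&ok
q=P[m]; print("mark x mean",q.mean(0), "rows",v[m].max(), "edges x",np.percentile(q[:,0],[1,99]))
red=(((H<5)|(H>174))&(S>170)&(V>60)&(v<290)&(v>140)&ok)
ax=[(P[r][red[r]][:,:2].min(0)+P[r][red[r]][:,:2].max(0))/2 for r in range(145,285,5)]; ax=np.array(ax)
g=np.polyfit(ax[:,1],ax[:,0],1); print("wedge axis yaw",90-np.degrees(np.arctan(g[0])),"x at tip/skirt",np.polyval(g,.137), "z tip",np.median(P[142][red[142]][:,2]), "y tip",np.median(P[140][red[140]][:,1]))
E
```

```text
edge slope deg 3.8817378671144875 z bottom 0.020177994144519453 y at .5384 0.1399299731955917 res 0.0004940726795340282 rows 85.5
mark x mean [0.53697521 0.13886696 0.04218773] rows 87 edges x [0.52279561 0.55086377]
wedge axis yaw 93.52657909574141 x at tip/skirt 0.5370736461467231 z tip 0.013817745821596682 y tip nan
  return _methods._mean(a, axis=axis, dtype=dtype,
  ret = ret.dtype.type(ret / rcount)
```

Sideways the fit is good: the wedge axis meets the skirt at x=0.5371 and the mark is at 0.5370. The yaw is off by about 0.3°. I'll lower the wedge onto the bench with a slight yaw trim.

Request:
{"op": "move_arm", "data": {"deltas": [0, 0, -0.015, 0, 0, 0.0014, 0.5, 0, 0, -0.025, 0, 0, 0.0014, 0.5, 0, 0, -0.03, 0, 0, 0.0014, 0.5, 0, 0, -0.031, 0, 0, 0.0014, 0.5, 0, 0, -0.031, 0, 0, 0.0014, 0.5, 0, 0, -0.031, 0, 0, 0.0014, 0.5]}}

```text
time: 6.55
eef_pos: [0.5467, 0.0104, 0.007]
tool_rot: [0.636, 0.682, 0.245, -0.265]
contact_force: [-1.6, -1.9, 4.4]
opening: 0.424
gripper_force: 30.0
```

Request:
{"op": "move_arm", "data": {"deltas": [-0.0017, 0.025, 0.001, 0, 0, 0, 0.5, -0.0034, 0.05, 0.001, 0, 0, 0, 0.5, -0.0051, 0.075, 0.001, 0, 0, 0, 0.5, -0.0068, 0.1, 0.001, 0, 0, 0, 0.5, -0.0085, 0.125, 0.001, 0, 0, 0, 0.5, -0.0102, 0.15, 0.001, 0, 0, 0, 0.5, -0.0119, 0.175, 0.001, 0, 0, 0, 0.5, -0.0136, 0.2, 0.001, 0, 0, 0, 0.5, -0.0136, 0.2, 0.001, 0, 0, 0, 0.5]}}

```text
time: 7.3
eef_pos: [0.5422, 0.072, 0.007]
tool_rot: [0.636, 0.682, 0.245, -0.265]
contact_force: [-0.0, 2.8, 2.8]
opening: 0.422
gripper_force: 30.0
```

```bash
cat > look.py <<'E'
from h import *
import sys
im=robot.get_image("wrist"); n=sys.argv[1]; np.savez(f"w{n}.npz",**im); cv2.imwrite(f"pics/w{n}.png",im["pixels"])
s=robot.get_state(); print(s["time"],s["eef_pos"],s["opening"]*94,s["contact_force"],tinfo(s))
t=dict(np.load("top3.npz")) if n=="t" else robot.get_image("top"); P=pts(t); z=t["z_map"]; v,u=np.mgrid[:480,:640]
m=(z>0)&(P[...,2]>.135)&(P[...,2]<.17)&(u>125)&(u<200)&(v>180)&(v<310)
A=np.c_[P[m][:,:2]-[.538,.137],np.ones(m.sum())]; c=np.linalg.lstsq(A,P[m][:,2],rcond=None)[0]; print("board plane tilt along e (mm per 160)",c[:2]@np.array([-.0676,.9977])*160,"height at front",c[2])
E
python3 look.py 4; python3 - <<'E'
import sys; sys.path.insert(0,'.')
from h import *
t=dict(np.load("top3.npz")); P=pts(t); z=t["z_map"]; v,u=np.mgrid[:480,:640]
m=(z>0)&(P[...,2]>.135)&(P[...,2]<.17)&(u>125)&(u<200)&(v>180)&(v<310)
A=np.c_[P[m][:,:2]-[.538,.137],np.ones(m.sum())]; c=np.linalg.lstsq(A,P[m][:,2],rcond=None)[0]; print("before",c[:2]@np.array([-.0676,.9977])*160,c[2])
E
```

```text
7.35 [0.54217351 0.07150732 0.00700374] 39.51421015250008 [-0.53356611  2.48287033  4.12881456] yaw 94.31 lean 42.32 ylat yaw 94.06 roll -0.23
board plane tilt along e (mm per 160) -0.323109928394943 height at front 0.15328743292311653
before -0.3272954863767362 0.1532850364402609
```

Request:
{"op": "move_arm", "data": {"deltas": [-0.0005, 0.007, 0, 0, 0, 0, 0.5, -0.001, 0.014, 0, 0, 0, 0, 0.5, -0.0014, 0.021, 0, 0, 0, 0, 0.5, -0.0019, 0.028, 0, 0, 0, 0, 0.5, -0.0024, 0.035, 0, 0, 0, 0, 0.5, -0.0028, 0.042, 0, 0, 0, 0, 0.5, -0.0034, 0.05, 0, 0, 0, 0, 0.5, -0.0034, 0.05, 0, 0, 0, 0, 0.5]}}

```text
time: 8.07
eef_pos: [0.5417, 0.0852, 0.007]
tool_rot: [0.637, 0.682, 0.245, -0.265]
contact_force: [2.5, 1.5, 3.7]
opening: 0.422
gripper_force: 30.0
```

```bash
python3 look.py 5
```

```text
8.1167 [0.54172871 0.08517317 0.0070077 ] 40.029305142192584 [ 1.78152079 -0.33126546  4.13905632] yaw 94.16 lean 42.28 ylat yaw 93.96 roll -0.18
board plane tilt along e (mm per 160) -0.18880976519640297 height at front 0.15329172929816662
```

Request:
{"op": "move_arm", "data": {"deltas": [-0.0005, 0.006, 0, 0, 0, 0, 0.5, -0.0008, 0.012, 0, 0, 0, 0, 0.5, -0.0012, 0.018, 0, 0, 0, 0, 0.5, -0.0016, 0.024, 0, 0, 0, 0, 0.5, -0.002, 0.03, 0, 0, 0, 0, 0.5, -0.002, 0.03, 0, 0, 0, 0, 0.5]}}

```text
time: 8.67
eef_pos: [0.5411, 0.0942, 0.007]
tool_rot: [0.637, 0.682, 0.245, -0.265]
contact_force: [1.5, -0.5, 5.6]
opening: 0.427
gripper_force: 30.0
```

```bash
python3 look.py 6
```

```text
8.7167 [0.54105629 0.09424631 0.00702672] 39.798078662802126 [ 1.4319613  -0.90306696  5.09499295] yaw 94.18 lean 42.27 ylat yaw 93.98 roll -0.18
board plane tilt along e (mm per 160) -0.21832013404523465 height at front 0.15329038932807737
```

View pics/w6.png

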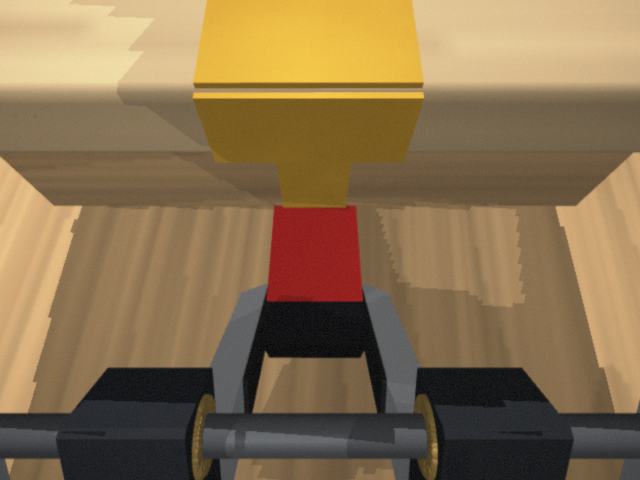

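The wrist view shows the wedge's middle at column 315 where it enters under the skirt. That matches the mark (281–349) and the skirt's centre, and there is no contact yet. I'll go on in small steps, watching the force.

Request:
{"op": "move_arm", "data": {"deltas": [-0.0003, 0.005, 0, 0, 0, 0, 0.5, -0.0007, 0.01, 0, 0, 0, 0, 0.5, -0.001, 0.015, 0, 0, 0, 0, 0.5, -0.001, 0.015, 0, 0, 0, 0, 0.5]}}

```text
time: 9.1
eef_pos: [0.5407, 0.0988, 0.007]
tool_rot: [0.637, 0.682, 0.245, -0.265]
contact_force: [1.6, -1.2, 5.2]
opening: 0.422
gripper_force: 30.0
```

Request:
{"op": "move_arm", "data": {"deltas": [-0.0003, 0.003, 0, 0, 0, 0, 0.5, -0.0005, 0.007, 0, 0, 0, 0, 0.5, -0.0007, 0.01, 0, 0, 0, 0, 0.5, -0.0007, 0.01, 0, 0, 0, 0, 0.5]}}

```text
time: 9.43
eef_pos: [0.5405, 0.1017, 0.007]
tool_rot: [0.637, 0.682, 0.245, -0.265]
contact_force: [0.9, -2.4, 5.8]
opening: 0.422
gripper_force: 30.0
```

```bash
python3 look.py 7
```

```text
9.4833 [0.54053855 0.10165173 0.00703571] 39.74758849285152 [ 0.79588128 -2.70996584  5.61154532] yaw 94.18 lean 42.26 ylat yaw 93.98 roll -0.18
board plane tilt along e (mm per 160) -0.21507709131136737 height at front 0.15329624202368775
```

Request:
{"op": "move_arm", "data": {"deltas": [-0.0003, 0.003, 0, 0, 0, 0, 0.5, -0.0005, 0.007, 0, 0, 0, 0, 0.5, -0.0007, 0.01, 0, 0, 0, 0, 0.5, -0.0007, 0.01, 0, 0, 0, 0, 0.5]}}

```text
time: 9.87
eef_pos: [0.5403, 0.1047, 0.007]
tool_rot: [0.637, 0.682, 0.245, -0.265]
contact_force: [0.4, -2.8, 5.7]
opening: 0.428
gripper_force: 30.0
```

Request:
{"op": "move_arm", "data": {"deltas": [-0.0003, 0.003, 0, 0, 0, 0, 0.5, -0.0005, 0.007, 0, 0, 0, 0, 0.5, -0.0005, 0.007, 0, 0, 0, 0, 0.5, -0.0005, 0.007, 0, 0, 0, 0, 0.5]}}

```text
time: 10.2
eef_pos: [0.5402, 0.1068, 0.007]
tool_rot: [0.637, 0.682, 0.245, -0.265]
contact_force: [1.0, -2.2, 5.7]
opening: 0.428
gripper_force: 30.0
```

```bash
python3 look.py 8
```

```text
10.25 [0.54015564 0.10677818 0.00700837] 39.86964122977674 [ 0.47383675 -1.47661914  5.40791074] yaw 94.18 lean 42.27 ylat yaw 93.98 roll -0.19
board plane tilt along e (mm per 160) -0.16303469326818618 height at front 0.15329808011877463
```

Request:
{"op": "move_arm", "data": {"deltas": [-0.0003, 0.003, 0, 0, 0, 0, 0.5, -0.0005, 0.007, 0, 0, 0, 0, 0.5, -0.0007, 0.01, 0, 0, 0, 0, 0.5, -0.0007, 0.01, 0, 0, 0, 0, 0.5]}}

```text
time: 10.63
eef_pos: [0.54, 0.1098, 0.007]
tool_rot: [0.637, 0.682, 0.245, -0.265]
contact_force: [0.5, -2.1, 5.1]
opening: 0.424
gripper_force: 30.0
```

Request:
{"op": "move_arm", "data": {"deltas": [-0.0003, 0.003, 0, 0, 0, 0, 0.5, -0.0005, 0.007, 0, 0, 0, 0, 0.5, -0.0005, 0.007, 0, 0, 0, 0, 0.5, -0.0005, 0.007, 0, 0, 0, 0, 0.5]}}

```text
time: 10.97
eef_pos: [0.54, 0.1111, 0.007]
tool_rot: [0.637, 0.682, 0.245, -0.264]
contact_force: [0.1, -9.6, 7.5]
opening: 0.425
gripper_force: 30.0
```

```bash
python3 look.py 9
```

```text
11.0167 [0.53997402 0.1111365  0.00699138] 39.25101715516355 [ 0.43548034 -9.59339512  7.83068925] yaw 94.14 lean 42.21 ylat yaw 93.96 roll -0.16
board plane tilt along e (mm per 160) -0.17926198580913819 height at front 0.15329706549991792
```

Contact: the force along the push rose to about 10 N. I'll push on to jam it.

Request:
{"op": "move_arm", "data": {"deltas": [-0.0003, 0.004, 0, 0, 0, 0, 0.5, -0.0005, 0.008, 0, 0, 0, 0, 0.5, -0.0008, 0.012, 0, 0, 0, 0, 0.5, -0.0008, 0.012, 0, 0, 0, 0, 0.5, -0.0008, 0.012, 0, 0, 0, 0, 0.5]}}

```text
time: 11.48
eef_pos: [0.5401, 0.1141, 0.007]
tool_rot: [0.637, 0.682, 0.245, -0.264]
contact_force: [1.1, -14.6, 7.4]
opening: 0.427
gripper_force: 30.0
```

```bash
python3 look.py 10
```

```text
11.5333 [0.54007179 0.11414052 0.0070269 ] 39.83206998753377 [  1.27353793 -14.18119468   7.30481341] yaw 94.06 lean 42.16 ylat yaw 93.92 roll -0.13
board plane tilt along e (mm per 160) -0.886582566468615 height at front 0.1538890722731303
```

Request:
{"op": "move_arm", "data": {"deltas": [-0.0003, 0.004, 0, 0, 0, 0, 0.5, -0.0006, 0.009, 0, 0, 0, 0, 0.5, -0.0006, 0.009, 0, 0, 0, 0, 0.5, -0.0006, 0.009, 0, 0, 0, 0, 0.5]}}

```text
time: 11.92
eef_pos: [0.54, 0.1169, 0.007]
tool_rot: [0.637, 0.682, 0.245, -0.263]
contact_force: [1.2, -14.7, 7.4]
opening: 0.421
gripper_force: 30.0
```

```bash
python3 look.py 11
```

```text
11.9667 [0.54002156 0.11684178 0.00702759] 39.87338857714749 [  1.35261818 -14.24350839   6.91224839] yaw 94.03 lean 42.16 ylat yaw 93.90 roll -0.11
board plane tilt along e (mm per 160) -1.4590122367011937 height at front 0.1545143687595876
```

The edge is up about 1.2 mm and the push holds steady at about 14 N. I'll let go, then back out along the tool axis.

Request:
{"op": "move_arm", "data": {"deltas": [0, 0, 0, 0, 0, 0, -0.25, 0, 0, 0, 0, 0, 0, -0.25, 0, 0, 0, 0, 0, 0, -0.25, 0, 0, 0, 0, 0, 0, -0.25, 0, 0, 0, 0, 0, 0, -0.25, 0, 0, 0, 0, 0, 0, -0.25]}}

```text
time: 12.52
eef_pos: [0.5391, 0.1186, 0.0068]
tool_rot: [0.637, 0.682, 0.245, -0.265]
contact_force: [0.4, -0.8, 0.9]
opening: 0.622
gripper_force: 0.0
```

Request:
{"op": "move_arm", "data": {"deltas": [0.001, -0.02, 0.022, 0, 0, 0, -0.25, 0.003, -0.05, 0.055, 0, 0, 0, -0.25, 0.007, -0.1, 0.11, 0, 0, 0, -0.25, 0.013, -0.2, 0.2, 0, 0, 0, -0.25, 0.02, -0.3, 0.3, 0, 0, 0, -0.25, 0.027, -0.4, 0.35, 0, 0, 0, -0.25, 0.034, -0.5, 0.4, 0, 0, 0, -0.25, 0.034, -0.5, 0.4, 0, 0, 0, -0.25, 0.034, -0.5, 0.4, 0, 0, 0, -0.25]}}

```text
time: 13.27
eef_pos: [0.5497, -0.0335, 0.1281]
tool_rot: [0.637, 0.681, 0.245, -0.263]
contact_force: [-0.1, 1.3, 0.4]
opening: 0.629
gripper_force: 0.0
```

```bash
python3 look.py 12
```

```text
13.3167 [ 0.54924194 -0.03214617  0.12725367] 58.75418518406752 [-0.27154925 -0.2063925   0.47931206] yaw 94.14 lean 42.26 ylat yaw 93.92 roll -0.19
board plane tilt along e (mm per 160) -1.4623579163013933 height at front 0.15452170847448185
```

View pics/w12.png

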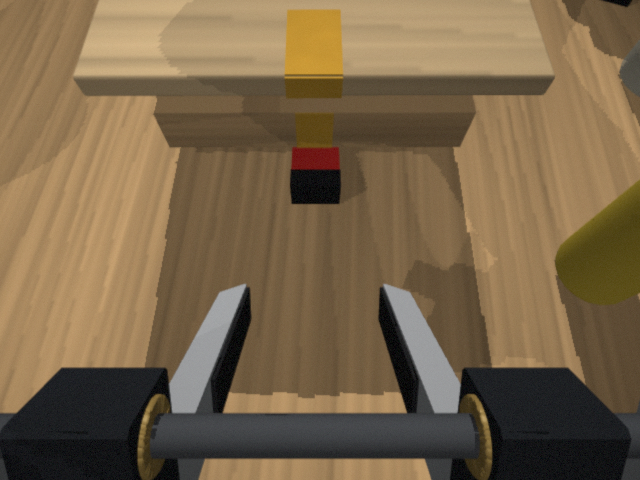

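The wedge sits square and centred under the mark: wedge columns 291–340 against the mark's 297–334. The rack stayed lifted by about 1.2 mm after release and the gripper is clear, so I'm handing in.

```bash
python3 -c "
from bench import robot
print(robot.hand_in())"
```

```text
the job is handed in; nothing more can be done
None
```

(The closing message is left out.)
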